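# Load the curing box and ease its sprung flap shut

## Robot

A 7-joint arm with a two-finger parallel gripper is mounted at the origin on the work surface. World frame = base frame: x ahead of the robot, y to its left, z up, the work surface at z = 0. Lengths are in m, angles in rad, forces in N, time in s.
With the tool pointing down it reaches from about 0.4 to 0.85 m from the base axis. Payload 4.4 kg.
Tool frame: the origin (TCP) lies at the very end of the fingers, on their centre line; the grasp point (between the pads) lies 19 mm behind it; z points along the fingers, x is the direction in which the jaws open and shut, and the axes are right-handed (so a half turn about z gives the same grasp; the last joint's range is limited). The gripper opens to 94 mm and grips with 3 to 60 N. Pads are 16 mm wide; open, the fingers measure 119 mm over their backs; the gripper's body (75 mm by 177 mm) begins 78 mm behind the grasp point.
Start: joints at [1.142, 0.628, 0.038, 1.517, -0.027, 0.996, -0.02], TCP at [0.231, -0.608, 0.205] pointing down, gripper open.
Joint ranges: [-3.06, 3.06], [-0.37, 2.12], [-1.25, 1.32], [0.18, 2.47], [-1.1, 4.24], [0.23, 1.98], [-2.94, 2.94]. Speed limits (rad/s): [2.57, 2.57, 3.14, 3.14, 3.14, 3.14, 3.14].

## Interface

Orientations are given as a rotation vector (axis times angle).
In Python, from cell import bot gives the robot as it stands.
- The arm moves only by the shell command python3 -m handwheel 'ROWS' [FORCE]. ROWS is JSON, a list of rows, each an object with "grip": the closure, from -1 (fully open) to 1 (shut), so that 0 is half open; "delta_pos": the shift along the world's x, y, z in m, a list of three; "twist": the turn, a rotation vector about the world's x, y, z in rad, a list of three. A call has 1 to 5 rows; each row is the pose to reach, as a shift and turn from the pose commanded when the call began; what a row does not reach only later rows make up. A row lasts 1/12 s, in which the tool goes at most 41.7 mm and 7.16 degrees, less where a joint would pass 70% of its speed; a pose out of reach is approached as far as the arm can. A call with a gripper value outside its range is refused whole. The fingers move at their own pace and stop on an object; FORCE is the grip in N (left out, the last holds). Time passes only in rows, so rows that repeat a pose let the fingers close. It gives the time, the measured TCP pose, the force and the opening at its end, in the units of the state.
- bot.sense(): the state, without advancing time (a new reading comes with each control period).
- bot.camera(name): name is "scene" or "top"; returns the picture (400x640x3 uint8, red, green, blue); there is no depth.
- bot.camera_params(name): a dict with "vertical_fov" (degrees; the focal length in pixels is half the picture's height over the tangent of half this angle, whatever the lens; pixels are square), "cx", "cy" (the principal point, pixels), "world_to_cam" (4x4, takes a point from world to camera coordinates). Camera axes: x right, y down, z forward; pixel columns grow to the right and rows downward; lengths in m; the calibration is good to about 2 mm. A picture is of the moment at which its call begins. camera_params takes no time and is no camera call.
- bot.hand_in(): hands the job in, once; it reports no verdict.
The state is a dict: "time_s": time; "joints": joint angles; "qd": joint speeds; "tau": joint torques, N m; "eef_pos": TCP position; "tool_rot": TCP orientation; "contact_force": force on the tool from outside, world axes, zero at the start; "moment": the same for the moment, N m; "opening": finger opening in m.
Only numpy, scipy, OpenCV 4.12 (cv2) and the standard library are available. Lean on these libraries where they do the work, as an engineer would, in place of code of your own. Each camera call takes 0.05 s, during which the arm holds its last target.

## Task

Set the rectangular aluminium module with a mounting ear at each end flat on its base on the floor of the open curing box, lowering it in gently, not dropping it. Then bring the box's sprung flap down all the way shut, easing it against the spring to the very end: it must never slam, for that would jolt the fresh potting.

Things in the scene. Friction and masses are not known exactly. Their poses are not given: they have to be found in the camera images.
- module: Loose aluminium block 40 x 30 x 26 mm high, black on top, on a base plate 66 x 30 x 4 mm whose ends stick out 13 mm as two flat ears with a screw hole; 110 g, stands on the table. Origin: centre of underside; x along the 66 mm, y across the 30 mm width (grip these sides), z up. Look-alikes nearby have no ears (finned heat sink, round can, smaller plain block).
- curebox: White open box fixed to the table, 140 (x) by 200 mm (y), rim 58 mm up, walls 6 mm: chamber 128 x 188 mm, floor 6 mm above the table. Origin: chamber's centre at table level, z up. Hinge axis: parallel to y through (67, 0, 58.5) mm. Behind it (+x) a grey housing 60 mm long, 50 mm high. Spring strut outside its +y wall. Front: -x, where the shut flap's bar lies.
- flap (a joint): Flap angle (rad): 0 shut, level on the rim; 1.75 fully open, leaning back 10 deg past upright, as at the start. Over-centre spring: above about 1.5 it stays open by itself; below, spring and weight drive it shut ever harder, up to about 3 N at the bar; let go, it slams. Shut, it stays shut.
- flap_bar (a point): Middle of the pull bar: round steel, 10 mm thick, 100 mm long, parallel to box y, on two arms from the free edge of the amber-windowed flap (137 x 196 x 6 mm). In flap: 192 mm from the hinge axis, 3 mm above the hinge plane when shut. Clear gap bar to flap edge 50 mm, between arms 90 mm. Height open 247, shut 61.5 mm, free below. Being round, it can turn in the fingers.
There are look-alikes about, which are no part of the job. Leave any pink or red look-alike of the module alone.

How it is judged:
On the way, in this order (a step that is already met when the one before it is completed fails the run):
1. the module lies flat on the chamber floor, let go, with the flap still open (x of module in the frame of curebox between -0.064 and 0.064 m and y of module in the frame of curebox between -0.094 and 0.094 m and z of module in the frame of curebox below 0.012 m and angle between module's own z axis and vertical below 0.17 rad and contact force between the fingers and module below 0.05 N and value of joint flap above 0.8 rad), for 0.2 s.
2. the flap is shut (value of joint flap below 0.05 rad), for 0.2 s.
At the end, for the whole second after the job is handed in: The module lies at rest inside the chamber, on its floor (underside within 6 mm of it) and upright within 10 degrees, and the flap is shut within 0.05 rad (about 10 mm at the bar) (value of joint flap below 0.05 rad and x of module in the frame of curebox between -0.064 and 0.064 m and y of module in the frame of curebox between -0.094 and 0.094 m and z of module in the frame of curebox below 0.012 m and angle between module's own z axis and vertical below 0.17 rad and linear speed of module below 0.02 m/s); the robot touches nothing.
It fails at once if the flap slams: it moves shut faster than 4 rad/s (0.77 m/s at the bar), as when let go more than some 10 mm above shut (velocity of joint flap below -4 rad/s).
It fails at once if the module is dropped into the box: it falls in free of the fingers at more than 0.7 m/s (a drop of about 25 mm) (linear speed of module above 0.7 m/s and contact force between the fingers and module below 0.05 N and horizontal distance between module and curebox below 0.12 m).
It also fails if it takes over 58 s, if anything falls off the work surface, if the arm or the gripper's body presses on something with over 40 N, if the wrist force passes 120 N, or if a joint passes its speed limit or range.

## Working session

There is one attempt and no reset: what is moved stays moved. The work goes in short steps, Python scripts to look and compute and a shell command to move; the robot and the scene stay as the last step left them, time stands still between calls to the robot, and variables do not carry over. Pictures are saved under pics/ and viewed, and the job is handed in when it is done.

```bash
mkdir -p pics; ls; python3 - <<'E'
from cell import bot
import cv2,numpy as np
for n in("scene","top"):
    im=bot.camera(n); cv2.imwrite(f"pics/{n}0.png",im[:,:,::-1]); p=bot.camera_params(n); print(n,p["vertical_fov"],p["cx"],p["cy"]); print(np.round(p["world_to_cam"],3))
s=bot.sense()
for k in s: print(k,np.round(s[k],3))
E
```

```text
pics
scene 43.186646637247854 318.04178994740164 198.37337058961336
[[ 0.832  0.555  0.019 -0.398]
 [ 0.372 -0.531 -0.761 -0.102]
 [-0.413  0.64  -0.648  1.367]
 [ 0.     0.     0.     1.   ]]
top 45.24907387080404 330.47598332415413 201.25474864635564
[[-0.023 -1.    -0.016  0.061]
 [-0.986  0.025 -0.163  0.472]
 [ 0.163  0.012 -0.987  1.069]
 [ 0.     0.     0.     1.   ]]
time_s 0.1
joints [ 1.142  0.629  0.038  1.518 -0.027  0.996 -0.02 ]
qd [ 0.002 -0.002  0.    -0.003  0.001  0.    -0.001]
tau [ 2.0000e-03 -5.5079e+01  1.1470e+00 -1.8712e+01 -5.2000e-02  1.9000e-02
  0.0000e+00]
eef_pos [ 0.231 -0.607  0.205]
tool_rot [-2.585e+00  1.784e+00  2.000e-03]
contact_force [ 0.299 -0.294 -0.76 ]
moment [-0.024 -0.034  0.035]
opening 0.094
```

View pics/scene0.png

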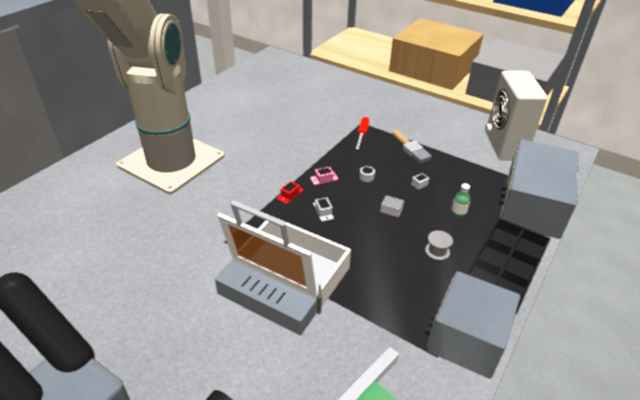

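View pics/top0.png

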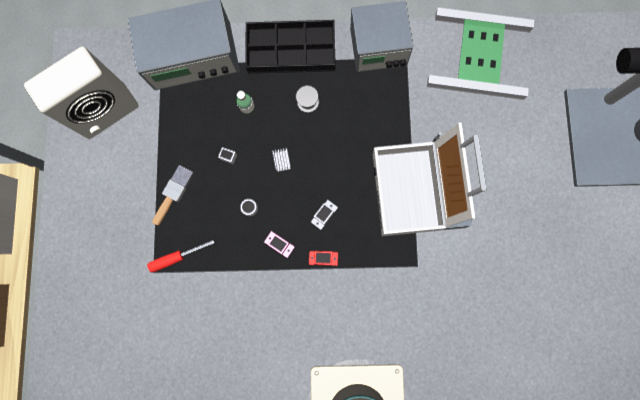

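The top view shows the module (silver with a black top) at (324,214), with pink and red look-alikes at (279,244) and (323,258). The box chamber is around (408,187) and the pull bar around (477,165), so the flap opens toward image right (world -y). In the scene view the module is at (323,208). I'll zoom in next.

```bash
python3 - <<'E'
import cv2
t=cv2.imread("pics/top0.png"); s=cv2.imread("pics/scene0.png")
cv2.imwrite("pics/tz.png",cv2.resize(t[110:250,300:500],None,fx=4,fy=4,interpolation=cv2.INTER_CUBIC))
cv2.imwrite("pics/sz.png",cv2.resize(s[185:335,205:365],None,fx=4,fy=4,interpolation=cv2.INTER_CUBIC))
E
```

```text
(no output)
```

View pics/tz.png

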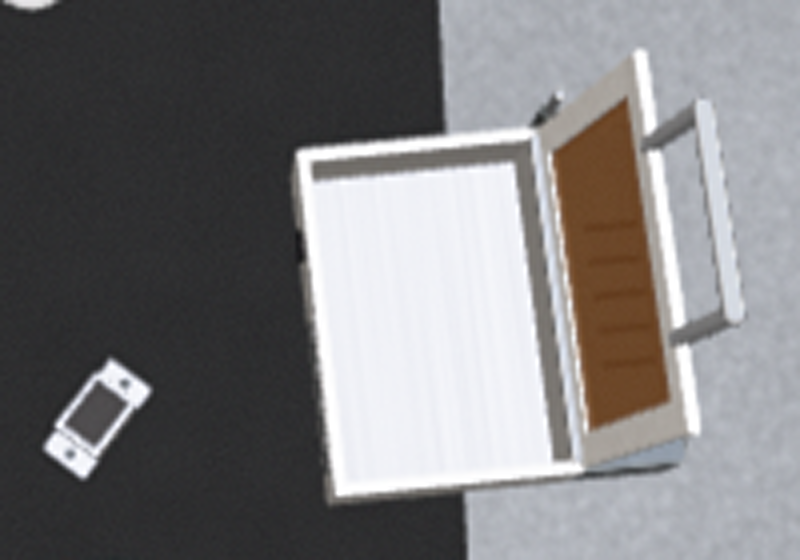

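View pics/sz.png

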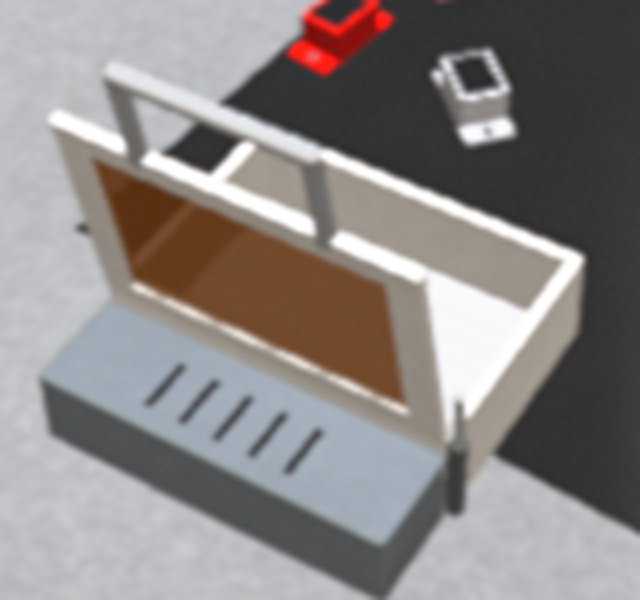

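```bash
cat > h.py <<'E'
import numpy as np,cv2
from cell import bot
P={n:bot.camera_params(n) for n in("scene","top")}
def proj(n):
    p=P[n]; f=200/np.tan(np.radians(p["vertical_fov"]/2))
    return np.array([[f,0,p["cx"]],[0,f,p["cy"]],[0,0,1]]), np.array(p["world_to_cam"])
def M(n):
    K,W=proj(n); return K@W[:3]
def pix(n,X):
    v=M(n)@np.append(X,1); return v[:2]/v[2]
def onz(n,uv,z):
    K,W=proj(n); d=W[:3,:3].T@np.linalg.solve(K,[*uv,1]); o=-W[:3,:3].T@W[:3,3]
    return o+d*(z-o[2])/d[2]
def tri(a,b):  # scene px, top px
    X=cv2.triangulatePoints(M("scene"),M("top"),np.float64(a).reshape(2,1),np.float64(b).reshape(2,1)); X=(X[:3]/X[3]).ravel()
    e=max(np.linalg.norm(pix("scene",X)-a),np.linalg.norm(pix("top",X)-b)); return X,e
E
python3 - <<'E'
from h import *
np.set_printoptions(precision=4,suppress=True)
t=cv2.imread("pics/top0.png"); s=cv2.imread("pics/scene0.png")
def dark(im,x0,y0,x1,y1,nm):
    r=cv2.cvtColor(im[y0:y1,x0:x1],cv2.COLOR_BGR2GRAY); r=cv2.resize(r,None,fx=8,fy=8,interpolation=cv2.INTER_CUBIC)
    b=(r>130).astype(np.uint8)
    cs,h=cv2.findContours(b,cv2.RETR_CCOMP,cv2.CHAIN_APPROX_NONE)
    for c,hh in zip(cs,h[0]):
        if cv2.contourArea(c)>300:
            (cx,cy),(w,hh2),a=cv2.minAreaRect(c); m=cv2.moments(c)
            o=lambda x,y:np.array([(x+.5)/8-.5+x0,(y+.5)/8-.5+y0])
            print(nm,"hole" if hh[3]>=0 else "outer",o(cx,cy),o(m['m10']/m['m00'],m['m01']/m['m00']),w/8,hh2/8,a)
            print([o(*q) for q in cv2.boxPoints(((cx,cy),(w,hh2),a))])
dark(t,308,196,342,232,"top"); dark(s,308,193,340,225,"scene")
print("bar",tri((232,202),(475.5,135)),tri((285.5,225),(484.2,190)))
X,e=tri((323.5,203.2),(324.2,213));print("mod top",X,e)
Z=lambda x,y:(x/4+300-.375,y/4+110-.375)
for q in[(306,155),(337,494),(582,464),(533,132)]:print("rim",onz("top",Z(*q),.058))
for q in[(583,260),(245,148)]: print("rim scene",onz("scene",(q[0]/4+205-.375,q[1]/4+185-.375),.058))
print("rim tri", tri((583/4+204.6,260/4+184.6),Z(306,155)),)
print("floor", [onz("top",Z(*q),.006) for q in [(313,180),(515,162),(552,460),(345,485)]])
E
```

```text
top outer [323.4211 213.9161] [323.4487 213.9484] 14.492956161499023 28.706562042236328 37.30394744873047
[array([308.9583, 220.9414], dtype=float32), array([326.3557, 198.1073], dtype=float32), array([337.8839, 206.8907], dtype=float32), array([320.4865, 229.7248], dtype=float32)]
top hole [323.6069 212.9535] [323.605  212.9384] 9.720365524291992 13.98634147644043 37.30394744873047
[array([315.5028, 215.5706], dtype=float32), array([323.9791, 204.4454], dtype=float32), array([331.711 , 210.3363], dtype=float32), array([323.2347, 221.4615], dtype=float32)]
scene outer [324.0083 208.6549] [324.2749 210.3132] 25.379745483398438 16.64214515686035 65.2892074584961
[array([311.1443, 200.6056], dtype=float32), array([326.2625, 193.6486], dtype=float32), array([336.8722, 216.7043], dtype=float32), array([321.754 , 223.6613], dtype=float32)]
bar (array([ 0.5178, -0.2482,  0.2908]), np.float64(23.698864349830718)) (array([ 0.5024, -0.2262,  0.21  ]), np.float64(25.97772081085441))
mod top [0.4491 0.0653 0.0249] 0.31495384798646886
rim [ 0.5915 -0.0589  0.058 ]
rim [ 0.395  -0.0688  0.058 ]
rim [ 0.4086 -0.2066  0.058 ]
rim [ 0.6016 -0.1902  0.058 ]
rim scene [ 0.5959 -0.0573  0.058 ]
rim scene [ 0.4001 -0.0903  0.058 ]
rim tri (array([ 0.5937, -0.0577,  0.0567]), np.float64(1.0039470258484269))
floor [array([ 0.5902, -0.0672,  0.006 ]), array([ 0.5982, -0.1893,  0.006 ]), array([ 0.417 , -0.2009,  0.006 ]), array([ 0.4052, -0.0788,  0.006 ])]
```

```bash
cat >> h.py <<'E'
from scipy.spatial.transform import Rotation as R
def st():
    s=bot.sense(); Rm=R.from_rotvec(s["tool_rot"]).as_matrix()
    print("t",round(s["time_s"],2),"tcp",np.round(s["eef_pos"],4),"toolx yaw",round(np.degrees(np.arctan2(Rm[1,0],Rm[0,0])),2),"z",np.round(Rm[:,2],3),"F",np.round(s["contact_force"],1),"op",round(s["opening"],4),"q",np.round(s["joints"],2))
    return s
E
python3 - <<'E'
from h import *
np.set_printoptions(precision=4,suppress=True)
print("bar",tri((232,202),(484.2,190)),tri((285.5,225),(475.5,135)))
print(tri((323.5,203.2),(323.6,212.95)), onz("top",(323.6,212.95),.026))
a=onz("top",((308.96+320.49)/2,(220.94+229.72)/2),.004);b=onz("top",((326.36+337.88)/2,(198.1+206.9)/2),.004)
print(a,b,(a+b)/2,np.linalg.norm(a-b),np.degrees(np.arctan2(*(b-a)[[1,0]])))
c=[onz("top",q,.026) for q in [(315.5,215.57),(323.98,204.45),(331.71,210.34),(323.23,221.46)]];d=c[1]-c[0];print(np.degrees(np.arctan2(d[1],d[0])))
for q in [(306,155),(337,494),(582,464),(533,132)]:
    pass
yb=np.array([.1965,.0101]);yb2=np.array([.193,.0164]);print(np.degrees(np.arctan2(yb[1],yb[0])),np.degrees(np.arctan2(yb2[1],yb2[0])))
st()
E
```

```text
bar (array([ 0.4542, -0.2397,  0.2473]), np.float64(0.7333110658152632)) (array([ 0.5619, -0.2318,  0.2451]), np.float64(0.8567793444622582))
(array([0.449 , 0.0664, 0.0242]), np.float64(0.09435535894967473)) [0.4485 0.0662 0.026 ]
[0.4226 0.0884 0.004 ] [0.4763 0.046  0.004 ] [0.4494 0.0672 0.004 ] 0.0683968681689984 -38.31421804005681
-38.261221688797015
2.9423845623322507 4.856989216669491
t 0.1 tcp [ 0.2305 -0.6072  0.2047] toolx yaw -69.21 z [-0.001  0.001 -1.   ] F [ 0.3 -0.3 -0.8] op 0.094 q [ 1.14  0.63  0.04  1.52 -0.03  1.   -0.02]
```

The measurements hold up:

| Item | Position (m) | Angle | Check |
|---|---|---|---|
| Module top | (0.449, 0.0665), z ≈ 0.025 | long axis -38.3° | given height 26 mm, measured length 68 mm vs 66 mm |
| Bar middle | (0.508, -0.236, 0.246) | 4° | given height 247 mm |
| Box centre | (0.500, -0.131) | y axis ≈ 4° from world x | – |

I'll move now, high over the flap.

```bash
python3 -m handwheel '[{"grip":-1,"delta_pos":[0.01,0.01,0.035],"twist":[0,0,0.12]},{"grip":-1,"delta_pos":[0.02,0.02,0.07],"twist":[0,0,0.24]},{"grip":-1,"delta_pos":[0.03,0.04,0.10],"twist":[0,0,0.36]},{"grip":-1,"delta_pos":[0.05,0.06,0.13],"twist":[0,0,0.48]},{"grip":-1,"delta_pos":[0.07,0.08,0.155],"twist":[0,0,0.6]}]' 20
python3 -m handwheel '[{"grip":-1,"delta_pos":[0.02,0.03,0.01],"twist":[0,0,0.12]},{"grip":-1,"delta_pos":[0.04,0.06,0.02],"twist":[0,0,0.24]},{"grip":-1,"delta_pos":[0.06,0.09,0.03],"twist":[0,0,0.36]},{"grip":-1,"delta_pos":[0.08,0.125,0.03],"twist":[0,0,0.48]},{"grip":-1,"delta_pos":[0.10,0.16,0.03],"twist":[0,0,0.6]}]'
python3 -c "
from h import *;st()"
```

```text
time_s: 0.52
eef_pos: [0.3006, -0.5272, 0.3625]
tool_rot: [2.998, -0.934, 0.001]
contact_force: [0.4, -0.5, -0.2]
opening: 0.0939
time_s: 0.93
eef_pos: [0.4014, -0.3663, 0.3909]
tool_rot: [3.141, -0.004, 0.001]
contact_force: [1.1, -0.9, 0.3]
opening: 0.0943
t 0.93 tcp [ 0.4014 -0.3663  0.3909] toolx yaw -0.16 z [ 0.001 -0.001 -1.   ] F [ 1.1 -0.9  0.3] op 0.0943 q [ 0.91  0.33 -0.32  1.52  0.1   1.31  0.58]
```

```bash
python3 -m handwheel '[{"grip":-1,"delta_pos":[0.005,0.04,0],"twist":[0,0,0.11]},{"grip":-1,"delta_pos":[0.01,0.08,0],"twist":[0,0,0.22]},{"grip":-1,"delta_pos":[0.015,0.12,0],"twist":[0,0,0.33]},{"grip":-1,"delta_pos":[0.02,0.16,0],"twist":[0,0,0.44]},{"grip":-1,"delta_pos":[0.025,0.2,0],"twist":[0,0,0.55]}]'
python3 -m handwheel '[{"grip":-1,"delta_pos":[0.005,0.04,0],"twist":[0,0,0.07]},{"grip":-1,"delta_pos":[0.01,0.08,-0.01],"twist":[0,0,0.14]},{"grip":-1,"delta_pos":[0.015,0.12,-0.02],"twist":[0,0,0.21]},{"grip":-1,"delta_pos":[0.02,0.155,-0.04],"twist":[0,0,0.28]},{"grip":-1,"delta_pos":[0.023,0.19,-0.06],"twist":[0,0,0.355]}]'
python3 -c "
from h import *;st()"
```

```text
time_s: 1.35
eef_pos: [0.4252, -0.1657, 0.3903]
tool_rot: [3.025, 0.849, -0.001]
contact_force: [1.0, 0.3, 0.4]
opening: 0.0939
time_s: 1.77
eef_pos: [0.449, 0.0242, 0.3303]
tool_rot: [2.828, 1.367, 0.003]
contact_force: [0.0, 0.0, -0.7]
opening: 0.0941
t 1.77 tcp [0.449  0.0242 0.3303] toolx yaw 51.6 z [ 0.002 -0.    -1.   ] F [ 0.   0.  -0.7] op 0.0941 q [ 0.43  0.25 -0.69  1.85  0.18  1.11  0.58]
```

```bash
python3 -m handwheel '[{"grip":-1,"delta_pos":[0,0.01,-0.035],"twist":[0,0,0]},{"grip":-1,"delta_pos":[0,0.02,-0.07],"twist":[0,0,0]},{"grip":-1,"delta_pos":[0,0.03,-0.11],"twist":[0,0,0]},{"grip":-1,"delta_pos":[0,0.042,-0.15],"twist":[0,0,0]},{"grip":-1,"delta_pos":[0,0.042,-0.19],"twist":[0,0,0]}]'
python3 -m handwheel '[{"grip":-1,"delta_pos":[0,0,-0.03],"twist":[0,0,0]},{"grip":-1,"delta_pos":[0,0,-0.06],"twist":[0,0,0]},{"grip":-1,"delta_pos":[0,0,-0.08],"twist":[0,0,0]},{"grip":-1,"delta_pos":[0,0,-0.08],"twist":[0,0,0]}]'
python3 - <<'E'
from h import *
st()
for n in("scene","top"): cv2.imwrite(f"pics/{n}1.png",cv2.resize(bot.camera(n)[150:280,220:400,::-1],None,fx=4,fy=4,interpolation=cv2.INTER_CUBIC))
E
```

```text
time_s: 2.18
eef_pos: [0.4486, 0.0668, 0.1391]
tool_rot: [-2.828, -1.365, -0.003]
contact_force: [0.8, 0.2, 0.6]
opening: 0.0939
time_s: 2.52
eef_pos: [0.4458, 0.0638, 0.0572]
tool_rot: [-2.829, -1.363, 0.011]
contact_force: [-0.5, -0.4, -1.1]
opening: 0.0941
t 2.52 tcp [0.4458 0.0638 0.0572] toolx yaw 51.44 z [-0.007 -0.001 -1.   ] F [-0.5 -0.4 -1.1] op 0.0941 q [ 0.08  0.64 -0.41  2.17  0.6   0.44  0.09]
```

View pics/scene1.png

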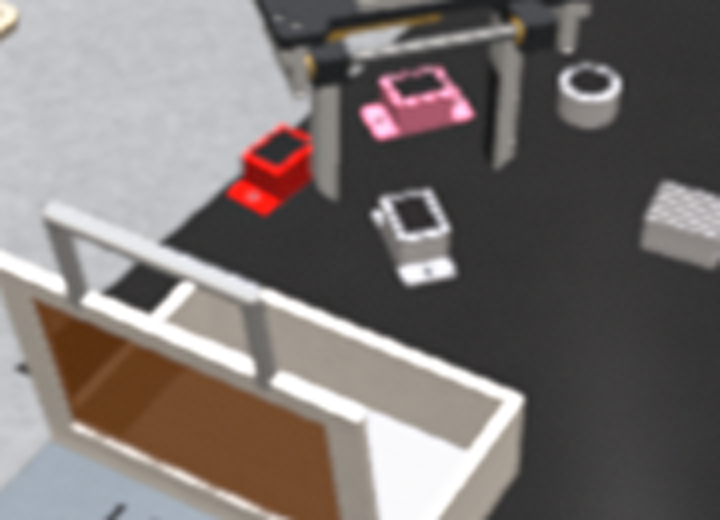

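View pics/top1.png

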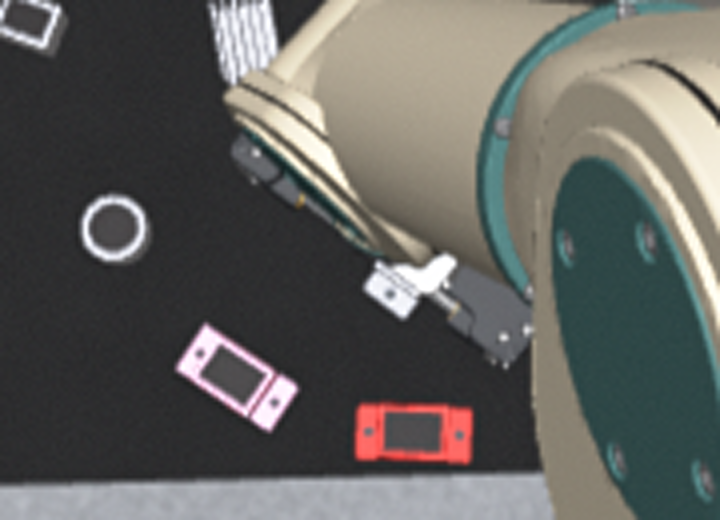

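The scene view shows the fingers straddling the module. The tips are at about (325,190) and (500,165) in the crop, with the module at (415,212). The pose is about 4 mm off its target and q6 is nearing its limit, so I'll let it settle before going lower.

```bash
python3 -m handwheel '[{"grip":-1,"delta_pos":[0,0,0],"twist":[0,0,0]},{"grip":-1,"delta_pos":[0,0,0],"twist":[0,0,0]}]'
python3 - <<'E'
from h import *
st(); print(pix("scene",[.449,.0665,.0572]))
E
```

```text
time_s: 2.78
eef_pos: [0.4499, 0.0645, 0.0618]
tool_rot: [2.831, 1.361, 0.004]
contact_force: [-0.2, 0.4, 0.5]
opening: 0.0941
t 2.78 tcp [0.4499 0.0645 0.0618] toolx yaw 51.37 z [ 0.003  0.001 -1.   ] F [-0.2  0.4  0.5] op 0.0941 q [ 0.09  0.64 -0.42  2.17  0.6   0.45  0.09]
[323.81110804 192.57604024]
```

```bash
python3 -m handwheel '[{"grip":-1,"delta_pos":[0,0,-0.015],"twist":[0,0,0]},{"grip":-1,"delta_pos":[0,0,-0.025],"twist":[0,0,0]},{"grip":-1,"delta_pos":[0,0,-0.025],"twist":[0,0,0]},{"grip":-1,"delta_pos":[0,0,-0.025],"twist":[0,0,0]}]'
python3 - <<'E'
from h import *
st(); 
E
```

```text
time_s: 3.12
eef_pos: [0.4492, 0.0643, 0.0363]
tool_rot: [2.831, 1.362, 0.001]
contact_force: [0.2, -0.3, 1.0]
opening: 0.094
t 3.12 tcp [0.4492 0.0643 0.0363] toolx yaw 51.38 z [ 0.001  0.    -1.   ] F [ 0.2 -0.3  1. ] op 0.094 q [ 0.04  0.68 -0.36  2.18  0.64  0.38  0.05]
```

```bash
python3 -m handwheel '[{"grip":-1,"delta_pos":[0,0.002,-0.012],"twist":[0,0,0]},{"grip":-1,"delta_pos":[0,0.002,-0.022],"twist":[0,0,0]},{"grip":-1,"delta_pos":[0,0.002,-0.029],"twist":[0,0,0]},{"grip":-1,"delta_pos":[0,0.002,-0.029],"twist":[0,0,0]},{"grip":-1,"delta_pos":[0,0.002,-0.029],"twist":[0,0,0]}]'
python3 - <<'E'
from h import *
st()
cv2.imwrite("pics/scene2.png",cv2.resize(bot.camera("scene")[150:280,220:400,::-1],None,fx=4,fy=4,interpolation=cv2.INTER_CUBIC))
E
```

```text
time_s: 3.53
eef_pos: [0.4489, 0.0663, 0.0069]
tool_rot: [2.831, 1.362, 0.0]
contact_force: [-0.1, -0.2, 0.9]
opening: 0.0939
t 3.53 tcp [0.4489 0.0663 0.0069] toolx yaw 51.39 z [ 0. -0. -1.] F [-0.1 -0.2  0.9] op 0.0939 q [-0.01  0.74 -0.29  2.19  0.7   0.3  -0.01]
```

View pics/scene2.png

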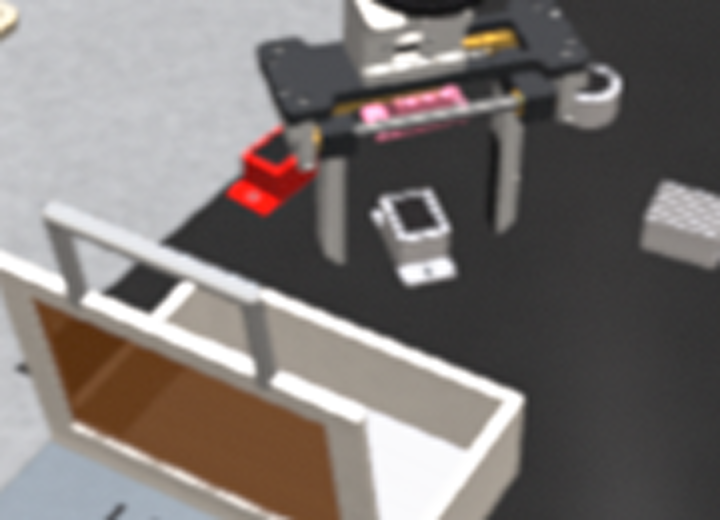

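The fingers stand on either side of the module, left tip at (333,260) and right tip at (508,230), with the module centred between them at (420,235). I'll close now.

```bash
for i in 1 2; do python3 -m handwheel '[{"grip":1,"delta_pos":[0,0,0],"twist":[0,0,0]},{"grip":1,"delta_pos":[0,0,0],"twist":[0,0,0]},{"grip":1,"delta_pos":[0,0,0],"twist":[0,0,0]},{"grip":1,"delta_pos":[0,0,0],"twist":[0,0,0]},{"grip":1,"delta_pos":[0,0,0],"twist":[0,0,0]}]' 30; done
```

```text
time_s: 4.0
eef_pos: [0.4488, 0.0663, 0.0066]
tool_rot: [2.831, 1.362, 0.0]
contact_force: [-0.5, 0.0, -0.1]
opening: 0.0642
time_s: 4.42
eef_pos: [0.4486, 0.0662, 0.0065]
tool_rot: [2.831, 1.362, -0.0]
contact_force: [-0.0, -0.3, 0.4]
opening: 0.0307
```

```bash
python3 -m handwheel '[{"grip":1,"delta_pos":[0,0,0],"twist":[0,0,0]},{"grip":1,"delta_pos":[0,0,0],"twist":[0,0,0]},{"grip":1,"delta_pos":[0,0,0.01],"twist":[0,0,0]},{"grip":1,"delta_pos":[0,0,0.03],"twist":[0,0,0]},{"grip":1,"delta_pos":[0,0,0.05],"twist":[0,0,0]}]' 30
python3 -m handwheel '[{"grip":1,"delta_pos":[0,0,0.03],"twist":[0,0,0]},{"grip":1,"delta_pos":[0,0,0.06],"twist":[0,0,0]},{"grip":1,"delta_pos":[0,0,0.09],"twist":[0,0,0]},{"grip":1,"delta_pos":[0,0,0.1],"twist":[0,0,0]},{"grip":1,"delta_pos":[0,0,0.1],"twist":[0,0,0]}]' 30
python3 - <<'E'
from h import *
st()
cv2.imwrite("pics/scene3.png",cv2.resize(bot.camera("scene")[130:270,220:400,::-1],None,fx=4,fy=4,interpolation=cv2.INTER_CUBIC))
E
```

```text
time_s: 4.83
eef_pos: [0.4478, 0.0663, 0.0565]
tool_rot: [-2.83, -1.363, 0.003]
contact_force: [-0.4, 0.3, -1.3]
opening: 0.03
time_s: 5.25
eef_pos: [0.4504, 0.0665, 0.1585]
tool_rot: [2.83, 1.36, 0.007]
contact_force: [-0.5, 0.2, -1.6]
opening: 0.0296
t 5.25 tcp [0.4504 0.0665 0.1585] toolx yaw 51.35 z [ 0.005  0.001 -1.   ] F [-0.5  0.2 -1.6] op 0.0296 q [ 0.23  0.48 -0.61  2.09  0.43  0.69  0.23]
```

View pics/scene3.png

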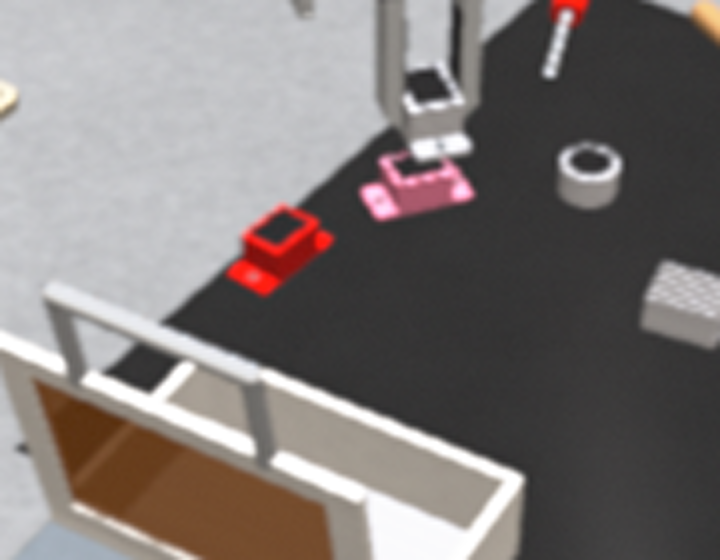

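The module is held clear of the table between the fingers, at crop (435,110), with an opening of 29.6 mm. Next I'll carry it over the box and turn it by -47°.

```bash
python3 -m handwheel '[{"grip":1,"delta_pos":[0.004,-0.01,0],"twist":[0,0,-0.11]},{"grip":1,"delta_pos":[0.01,-0.03,0],"twist":[0,0,-0.22]},{"grip":1,"delta_pos":[0.015,-0.055,0],"twist":[0,0,-0.33]},{"grip":1,"delta_pos":[0.02,-0.08,0],"twist":[0,0,-0.44]},{"grip":1,"delta_pos":[0.025,-0.10,0],"twist":[0,0,-0.55]}]'
python3 -m handwheel '[{"grip":1,"delta_pos":[0.005,-0.02,0],"twist":[0,0,-0.1]},{"grip":1,"delta_pos":[0.01,-0.045,0],"twist":[0,0,-0.2]},{"grip":1,"delta_pos":[0.018,-0.065,0],"twist":[0,0,-0.277]},{"grip":1,"delta_pos":[0.023,-0.08,0],"twist":[0,0,-0.277]},{"grip":1,"delta_pos":[0.023,-0.08,0],"twist":[0,0,-0.277]}]'
python3 - <<'E'
from h import *
st()
cv2.imwrite("pics/scene4.png",cv2.resize(bot.camera("scene")[130:320,200:400,::-1],None,fx=3,fy=3,interpolation=cv2.INTER_CUBIC))
E
```

```text
time_s: 5.72
eef_pos: [0.4722, -0.0358, 0.1543]
tool_rot: [3.096, 0.533, -0.007]
contact_force: [0.9, 0.6, -1.4]
opening: 0.0297
time_s: 6.13
eef_pos: [0.4961, -0.1175, 0.1541]
tool_rot: [3.138, 0.102, -0.005]
contact_force: [0.1, -0.6, -1.2]
opening: 0.0297
t 6.13 tcp [ 0.4961 -0.1175  0.1541] toolx yaw 3.72 z [-0.003 -0.002 -1.   ] F [ 0.1 -0.6 -1.2] op 0.0297 q [ 0.43  0.52 -0.36  1.95  0.27  0.72 -0.04]
```

View pics/scene4.png

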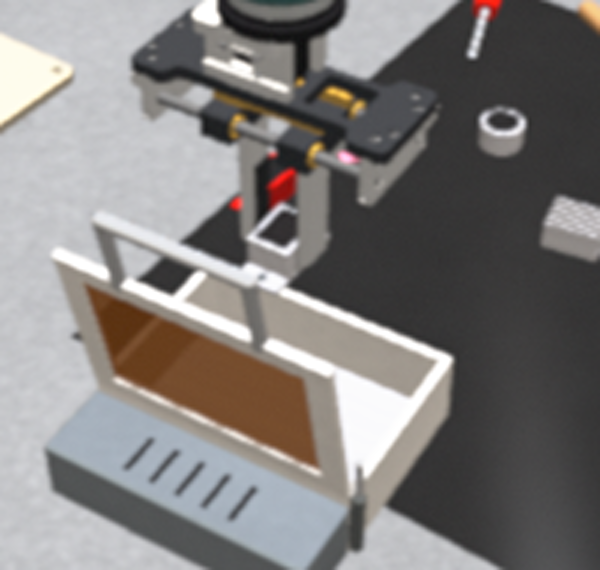

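The module hangs over the chamber, at crop (270,240) on the front side of the flap. I'll lower it in stages.

```bash
python3 -m handwheel '[{"grip":1,"delta_pos":[0.002,0.001,-0.02],"twist":[0,0,0]},{"grip":1,"delta_pos":[0.002,0.001,-0.04],"twist":[0,0,0]},{"grip":1,"delta_pos":[0.002,0.001,-0.06],"twist":[0,0,0]},{"grip":1,"delta_pos":[0.002,0.001,-0.075],"twist":[0,0,0]},{"grip":1,"delta_pos":[0.002,0.001,-0.075],"twist":[0,0,0]}]'
python3 - <<'E'
from h import *
st()
cv2.imwrite("pics/scene5.png",cv2.resize(bot.camera("scene")[130:320,200:400,::-1],None,fx=3,fy=3,interpolation=cv2.INTER_CUBIC))
cv2.imwrite("pics/top5.png",cv2.resize(bot.camera("top")[110:270,280:500,::-1],None,fx=3,fy=3,interpolation=cv2.INTER_CUBIC))
E
```

```text
time_s: 6.6
eef_pos: [0.4953, -0.1105, 0.078]
tool_rot: [-3.137, -0.114, 0.012]
contact_force: [0.2, 0.4, -1.2]
opening: 0.0299
t 6.6 tcp [ 0.4953 -0.1105  0.078 ] toolx yaw 4.16 z [-0.008  0.002 -1.   ] F [ 0.2  0.4 -1.2] op 0.0299 q [ 0.37  0.64 -0.3   2.01  0.35  0.55 -0.11]
```

View pics/scene5.png

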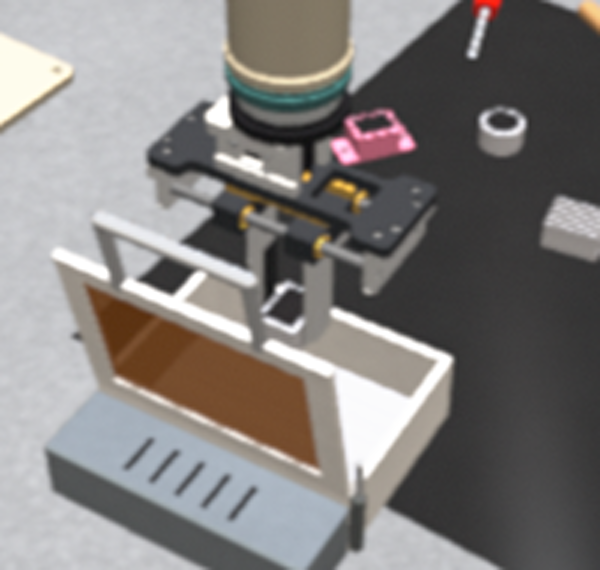

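View pics/top5.png

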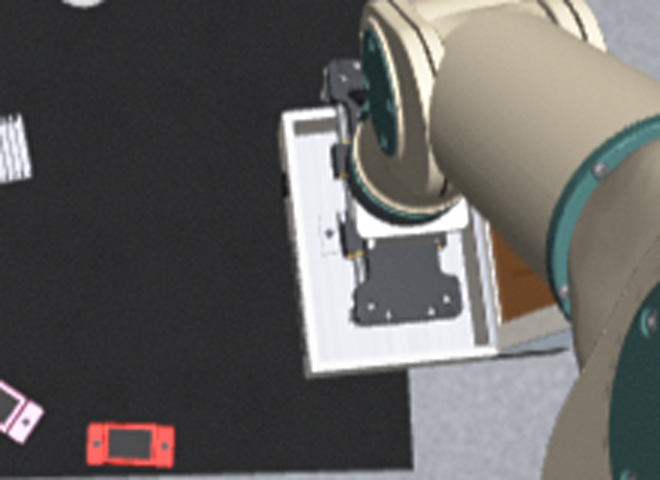

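```bash
python3 -m handwheel '[{"grip":1,"delta_pos":[0,0,0],"twist":[0,0,0]},{"grip":1,"delta_pos":[0,0,0],"twist":[0,0,0]},{"grip":1,"delta_pos":[0,0,0],"twist":[0,0,0]}]'; python3 -c "
from h import *;st()"
```

```text
time_s: 6.95
eef_pos: [0.4993, -0.1126, 0.0823]
tool_rot: [3.139, 0.11, 0.003]
contact_force: [-0.6, -0.8, -0.7]
opening: 0.0298
t 6.95 tcp [ 0.4993 -0.1126  0.0823] toolx yaw 4.02 z [ 0.002 -0.    -1.   ] F [-0.6 -0.8 -0.7] op 0.0298 q [ 0.37  0.63 -0.3   2.01  0.35  0.55 -0.1 ]
```

```bash
python3 -m handwheel '[{"grip":1,"delta_pos":[0,-0.003,-0.012],"twist":[0,0,0]},{"grip":1,"delta_pos":[0,-0.003,-0.025],"twist":[0,0,0]},{"grip":1,"delta_pos":[0,-0.003,-0.038],"twist":[0,0,0]},{"grip":1,"delta_pos":[0,-0.003,-0.05],"twist":[0,0,0]},{"grip":1,"delta_pos":[0,-0.003,-0.055],"twist":[0,0,0]}]'
python3 -m handwheel '[{"grip":1,"delta_pos":[0,0,0],"twist":[0,0,0]},{"grip":1,"delta_pos":[0,0,0],"twist":[0,0,0]},{"grip":1,"delta_pos":[0,0,0],"twist":[0,0,0]}]'; python3 -c "
from h import *;st()"
```

```text
time_s: 7.37
eef_pos: [0.4984, -0.1157, 0.0259]
tool_rot: [-3.14, -0.11, 0.001]
contact_force: [0.6, 0.4, -0.5]
opening: 0.0299
time_s: 7.62
eef_pos: [0.4993, -0.1158, 0.0272]
tool_rot: [3.139, 0.11, 0.002]
contact_force: [-0.1, 0.2, -1.1]
opening: 0.0298
t 7.62 tcp [ 0.4993 -0.1158  0.0272] toolx yaw 4.01 z [ 0.001 -0.    -1.   ] F [-0.1  0.2 -1.1] op 0.0298 q [ 0.33  0.73 -0.24  2.03  0.4   0.42 -0.14]
```

Next comes the last 14 mm, done slowly while I watch the force.

```bash
python3 -m handwheel '[{"grip":1,"delta_pos":[0,0,-0.003],"twist":[0,0,0]},{"grip":1,"delta_pos":[0,0,-0.006],"twist":[0,0,0]},{"grip":1,"delta_pos":[0,0,-0.009],"twist":[0,0,0]},{"grip":1,"delta_pos":[0,0,-0.011],"twist":[0,0,0]},{"grip":1,"delta_pos":[0,0,-0.012],"twist":[0,0,0]}]'
python3 -m handwheel '[{"grip":1,"delta_pos":[0,0,-0.001],"twist":[0,0,0]},{"grip":1,"delta_pos":[0,0,-0.002],"twist":[0,0,0]},{"grip":1,"delta_pos":[0,0,-0.002],"twist":[0,0,0]}]'
```

```text
time_s: 8.03
eef_pos: [0.4985, -0.1157, 0.0141]
tool_rot: [-3.14, -0.11, 0.001]
contact_force: [0.1, 0.8, -0.9]
opening: 0.0297
time_s: 8.28
eef_pos: [0.4988, -0.1156, 0.0125]
tool_rot: [-3.14, -0.11, -0.0]
contact_force: [0.0, 0.2, -0.5]
opening: 0.0297
```

```bash
python3 -m handwheel '[{"grip":1,"delta_pos":[0,0,-0.001],"twist":[0,0,0]},{"grip":1,"delta_pos":[0,0,-0.001],"twist":[0,0,0]}]'; python3 -m handwheel '[{"grip":1,"delta_pos":[0,0,-0.001],"twist":[0,0,0]},{"grip":1,"delta_pos":[0,0,-0.001],"twist":[0,0,0]}]'
```

```text
time_s: 8.45
eef_pos: [0.4988, -0.1157, 0.0125]
tool_rot: [3.139, 0.11, 0.001]
contact_force: [-2.2, 0.5, 9.0]
opening: 0.0297
time_s: 8.62
eef_pos: [0.4988, -0.1157, 0.0124]
tool_rot: [3.139, 0.11, 0.001]
contact_force: [-4.0, 0.6, 20.1]
opening: 0.0299
```

It is on the floor: the upward force rose to 20 N. I'll ease back 2 mm and open part way.

```bash
python3 -m handwheel '[{"grip":1,"delta_pos":[0,0,0.0015],"twist":[0,0,0]},{"grip":-0.4,"delta_pos":[0,0,0.002],"twist":[0,0,0]},{"grip":-0.4,"delta_pos":[0,0,0.002],"twist":[0,0,0]},{"grip":-0.4,"delta_pos":[0,0,0.002],"twist":[0,0,0]},{"grip":-0.4,"delta_pos":[0,0,0.002],"twist":[0,0,0]}]'
python3 -m handwheel '[{"grip":-0.4,"delta_pos":[0,0,0],"twist":[0,0,0]},{"grip":-0.4,"delta_pos":[0,0,0],"twist":[0,0,0]},{"grip":-0.4,"delta_pos":[0,0,0],"twist":[0,0,0]},{"grip":-0.4,"delta_pos":[0,0,0.02],"twist":[0,0,0]},{"grip":-0.4,"delta_pos":[0,0,0.05],"twist":[0,0,0]}]'
python3 -m handwheel '[{"grip":-0.4,"delta_pos":[0,0,0.03],"twist":[0,0,0]},{"grip":-0.4,"delta_pos":[0,0,0.06],"twist":[0,0,0]},{"grip":-0.4,"delta_pos":[0,0,0.10],"twist":[0,0,0]},{"grip":-0.4,"delta_pos":[0,0,0.14],"twist":[0,0,0]},{"grip":-0.4,"delta_pos":[0,0,0.18],"twist":[0,0,0]}]'
python3 - <<'E'
from h import *
st()
cv2.imwrite("pics/scene6.png",cv2.resize(bot.camera("scene")[130:320,200:400,::-1],None,fx=3,fy=3,interpolation=cv2.INTER_CUBIC))
cv2.imwrite("pics/top6.png",cv2.resize(bot.camera("top")[110:270,280:500,::-1],None,fx=3,fy=3,interpolation=cv2.INTER_CUBIC))
E
```

```text
time_s: 9.03
eef_pos: [0.4986, -0.1157, 0.0122]
tool_rot: [-3.14, -0.11, 0.0]
contact_force: [0.2, -0.1, -0.8]
opening: 0.053
time_s: 9.45
eef_pos: [0.4965, -0.1152, 0.0609]
tool_rot: [-3.138, -0.111, 0.009]
contact_force: [0.5, 0.2, 0.3]
opening: 0.0662
time_s: 9.87
eef_pos: [0.498, -0.1155, 0.2443]
tool_rot: [-3.139, -0.11, 0.001]
contact_force: [0.6, -0.3, -0.4]
opening: 0.0657
t 9.87 tcp [ 0.498  -0.1155  0.2443] toolx yaw 4.02 z [-0.001  0.    -1.   ] F [ 0.6 -0.3 -0.4] op 0.0657 q [ 0.48  0.41 -0.43  1.84  0.2   0.94  0.03]
```

View pics/scene6.png

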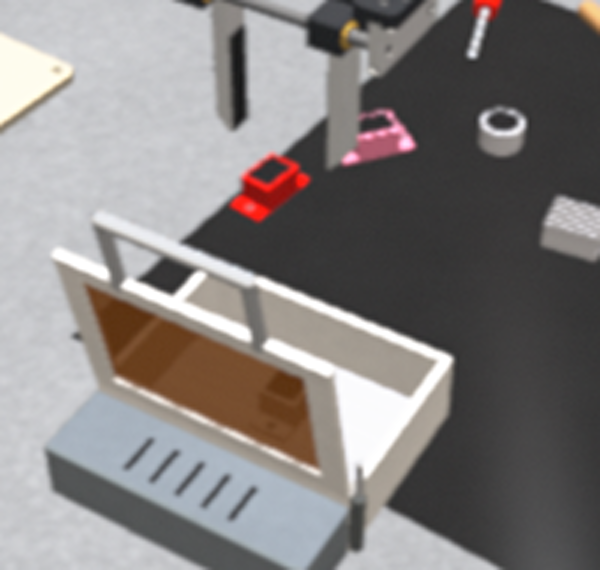

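View pics/top6.png

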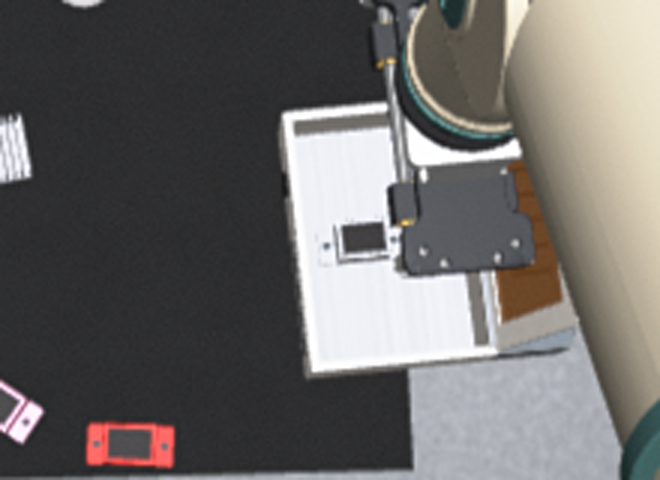

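The module sits flat and free in the chamber, with its top at (362,238) in the top crop, and the flap is still open. Next I'll rise, turn the jaws across the bar (yaw -86°) and go above it.

```bash
python3 -m handwheel '[{"grip":-1,"delta_pos":[0,0,0.035],"twist":[0,0,-0.05]},{"grip":-1,"delta_pos":[0,0,0.07],"twist":[0,0,-0.15]},{"grip":-1,"delta_pos":[0,-0.005,0.1],"twist":[0,0,-0.25]},{"grip":-1,"delta_pos":[0,-0.015,0.11],"twist":[0,0,-0.37]},{"grip":-1,"delta_pos":[0,-0.03,0.11],"twist":[0,0,-0.49]}]'
python3 -m handwheel '[{"grip":-1,"delta_pos":[0.002,-0.015,0],"twist":[0,0,-0.11]},{"grip":-1,"delta_pos":[0.004,-0.03,0],"twist":[0,0,-0.22]},{"grip":-1,"delta_pos":[0.006,-0.05,0],"twist":[0,0,-0.33]},{"grip":-1,"delta_pos":[0.008,-0.07,0],"twist":[0,0,-0.44]},{"grip":-1,"delta_pos":[0.0095,-0.091,0],"twist":[0,0,-0.55]}]'
python3 -m handwheel '[{"grip":-1,"delta_pos":[0,0,0],"twist":[0,0,-0.11]},{"grip":-1,"delta_pos":[0,0,0],"twist":[0,0,-0.22]},{"grip":-1,"delta_pos":[0,0,0],"twist":[0,0,-0.33]},{"grip":-1,"delta_pos":[0,0,0],"twist":[0,0,-0.44]},{"grip":-1,"delta_pos":[0,0,0],"twist":[0,0,-0.53]}]'
python3 - <<'E'
from h import *
st()
cv2.imwrite("pics/scene7.png",cv2.resize(bot.camera("scene")[130:320,200:400,::-1],None,fx=3,fy=3,interpolation=cv2.INTER_CUBIC))
E
```

```text
time_s: 10.38
eef_pos: [0.5004, -0.1449, 0.3553]
tool_rot: [-3.071, 0.66, -0.009]
contact_force: [0.8, -0.3, -0.5]
opening: 0.0932
time_s: 10.8
eef_pos: [0.508, -0.2372, 0.3516]
tool_rot: [2.776, -1.471, -0.002]
contact_force: [0.6, 0.3, -0.6]
opening: 0.0938
time_s: 11.22
eef_pos: [0.5078, -0.2367, 0.3514]
tool_rot: [2.292, -2.147, -0.002]
contact_force: [-0.6, -0.1, 0.2]
opening: 0.0941
t 11.22 tcp [ 0.5078 -0.2367  0.3514] toolx yaw -86.26 z [-0.002  0.    -1.   ] F [-0.6 -0.1  0.2] op 0.0941 q [ 0.43  0.37 -0.06  1.55  0.02  1.22 -1.14]
```

View pics/scene7.png

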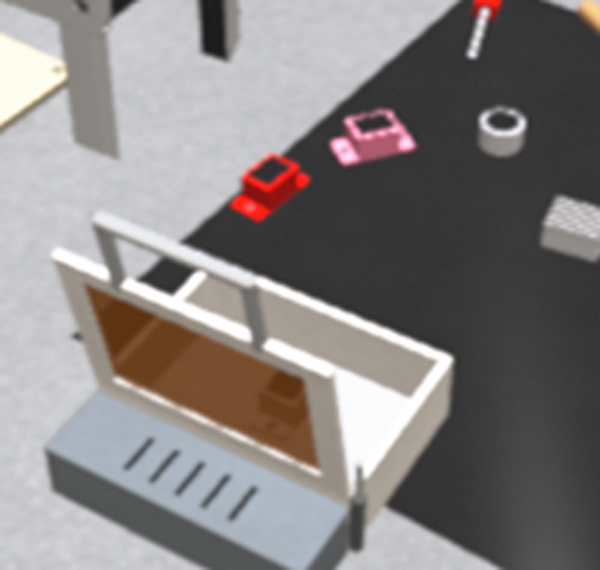

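```bash
python3 -m handwheel '[{"grip":-1,"delta_pos":[0,0,-0.03],"twist":[0,0,0]},{"grip":-1,"delta_pos":[0,0,-0.06],"twist":[0,0,0]},{"grip":-1,"delta_pos":[0,0,-0.085],"twist":[0,0,0]},{"grip":-1,"delta_pos":[0,0,-0.085],"twist":[0,0,0]}]'
python3 - <<'E'
from h import *
st()
cv2.imwrite("pics/scene8.png",cv2.resize(bot.camera("scene")[130:320,200:400,::-1],None,fx=3,fy=3,interpolation=cv2.INTER_CUBIC))
E
```

```text
time_s: 11.6
eef_pos: [0.5046, -0.2352, 0.2622]
tool_rot: [2.298, -2.136, -0.015]
contact_force: [-1.2, -0.4, -0.7]
opening: 0.0938
t 11.6 tcp [ 0.5046 -0.2352  0.2622] toolx yaw -85.82 z [-0.01   0.004 -1.   ] F [-1.2 -0.4 -0.7] op 0.0938 q [ 0.43  0.44 -0.06  1.7   0.03  1.02 -1.14]
```

View pics/scene8.png

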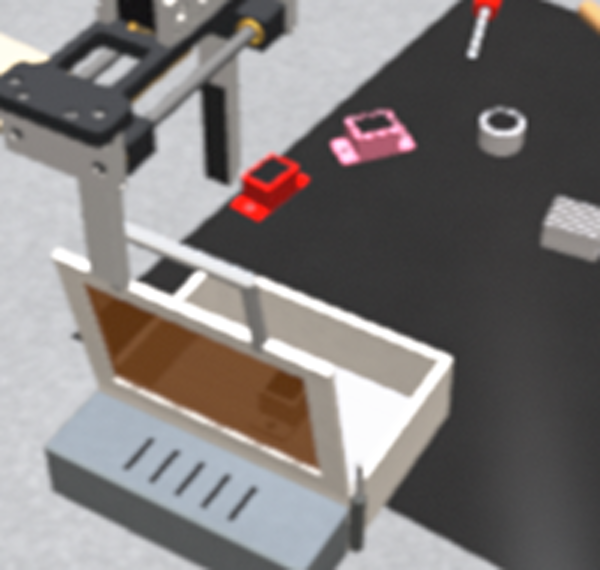

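The fingers straddle the bar, near tip at crop (115,285) and far tip at (220,180), with the bar passing between them. Next I'll descend to grasp height.

```bash
python3 -m handwheel '[{"grip":-1,"delta_pos":[0,0,-0.012],"twist":[0,0,0]},{"grip":-1,"delta_pos":[0,0,-0.024],"twist":[0,0,0]},{"grip":-1,"delta_pos":[0,0,-0.036],"twist":[0,0,0]},{"grip":0.2,"delta_pos":[0,0,-0.036],"twist":[0,0,0]},{"grip":0.2,"delta_pos":[0,0,-0.036],"twist":[0,0,0]}]'
python3 -m handwheel '[{"grip":0.4,"delta_pos":[0,0,0],"twist":[0,0,0]},{"grip":0.4,"delta_pos":[0,0,0],"twist":[0,0,0]},{"grip":0.4,"delta_pos":[0,0,0],"twist":[0,0,0]},{"grip":0.4,"delta_pos":[0,0,0],"twist":[0,0,0]},{"grip":0.4,"delta_pos":[0,0,0],"twist":[0,0,0]}]'
python3 - <<'E'
from h import *
st()
cv2.imwrite("pics/scene9.png",cv2.resize(bot.camera("scene")[130:320,200:400,::-1],None,fx=3,fy=3,interpolation=cv2.INTER_CUBIC))
E
```

```text
time_s: 12.07
eef_pos: [0.5088, -0.237, 0.2326]
tool_rot: [-2.299, 2.14, -0.002]
contact_force: [-0.2, 0.5, 0.3]
opening: 0.0841
time_s: 12.48
eef_pos: [0.5084, -0.2368, 0.2319]
tool_rot: [-2.299, 2.141, -0.001]
contact_force: [0.4, 0.9, -0.4]
opening: 0.0508
t 12.48 tcp [ 0.5084 -0.2368  0.2319] toolx yaw -85.94 z [ 0.001 -0.    -1.   ] F [ 0.4  0.9 -0.4] op 0.0508 q [ 0.43  0.47 -0.06  1.74  0.03  0.93 -1.15]
```

View pics/scene9.png

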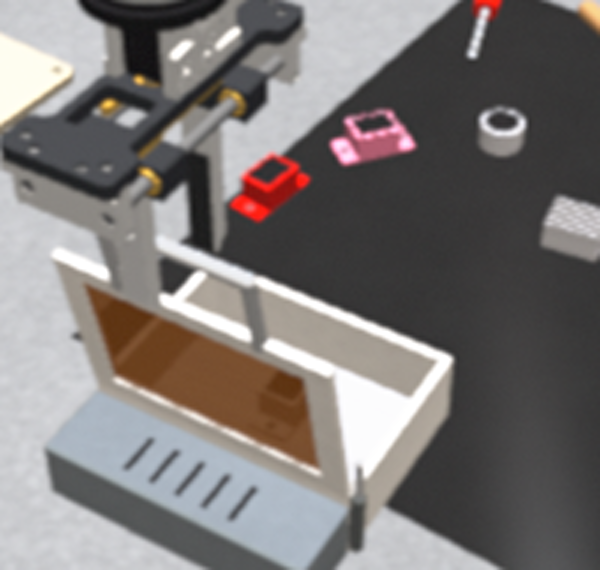

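```bash
python3 -m handwheel '[{"grip":1,"delta_pos":[0,0,-0.004],"twist":[0,0,0]},{"grip":1,"delta_pos":[0,0,-0.004],"twist":[0,0,0]},{"grip":1,"delta_pos":[0,0,-0.004],"twist":[0,0,0]},{"grip":1,"delta_pos":[0,0,-0.004],"twist":[0,0,0]},{"grip":1,"delta_pos":[0,0,-0.004],"twist":[0,0,0]}]' 30
python3 -m handwheel '[{"grip":1,"delta_pos":[0,0,0],"twist":[0,0,0]},{"grip":1,"delta_pos":[0,0,0],"twist":[0,0,0]},{"grip":1,"delta_pos":[0,0,0],"twist":[0,0,0]}]' 30
python3 - <<'E'
from h import *
st()
cv2.imwrite("pics/scene10.png",cv2.resize(bot.camera("scene")[130:320,200:400,::-1],None,fx=3,fy=3,interpolation=cv2.INTER_CUBIC))
E
```

```text
time_s: 12.95
eef_pos: [0.5082, -0.2367, 0.2274]
tool_rot: [2.299, -2.141, -0.0]
contact_force: [0.2, 0.1, 0.4]
opening: 0.0134
time_s: 13.2
eef_pos: [0.5081, -0.2353, 0.2274]
tool_rot: [-2.299, 2.14, 0.003]
contact_force: [-0.5, 4.2, 1.0]
opening: 0.0089
t 13.2 tcp [ 0.5081 -0.2353  0.2274] toolx yaw -85.9 z [-0.001  0.002 -1.   ] F [-0.5  4.2  1. ] op 0.0089 q [ 0.43  0.47 -0.06  1.74  0.03  0.93 -1.15]
```

View pics/scene10.png

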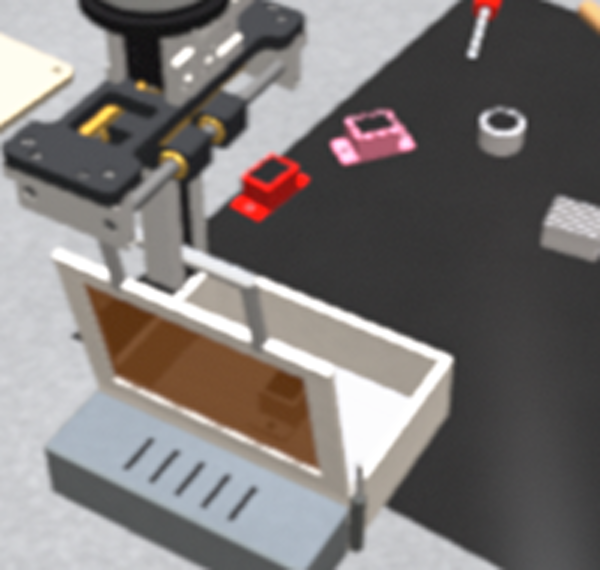

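The bar is gripped: opening 8.9 mm, and the fingers are closed on it mid-span at crop (165,260). I'll compute the arc waypoints next.

```bash
cat > arc.py <<'E'
from h import *
def P3(th,yaw=np.radians(4)):
    a=th+.0156; b=-.192*np.cos(a); return np.array([b*np.sin(yaw),-b*np.cos(yaw),.192*np.sin(a)])
E
python3 - <<'E'
from arc import *
th=1.75
while th>0:
    c=min(5,1e9); l=[]
    for i in range(1,6):
        l.append(np.round((P3(max(th-.07*i,0))-P3(th))*1000,1).tolist())
    print(round(th,2),"->",round(max(th-.35,0),2),l); th-=.35
E
```

```text
1.75 -> 1.4 [[-0.9, 13.2, 2.1], [-1.9, 26.6, 3.3], [-2.8, 40.0, 3.6], [-3.7, 53.4, 2.9], [-4.7, 66.7, 1.3]]
1.4 -> 1.05 [[-0.9, 13.2, -2.5], [-1.8, 26.1, -6.0], [-2.7, 38.8, -10.4], [-3.6, 51.1, -15.6], [-4.4, 63.1, -21.7]]
1.05 -> 0.7 [[-0.8, 11.5, -6.9], [-1.6, 22.5, -14.6], [-2.3, 32.9, -23.1], [-3.0, 42.7, -32.2], [-3.6, 51.9, -42.0]]
0.7 -> 0.35 [[-0.6, 8.4, -10.4], [-1.1, 16.1, -21.5], [-1.6, 23.0, -33.0], [-2.0, 29.1, -45.0], [-2.4, 34.3, -57.3]]
0.35 -> 0 [[-0.3, 4.4, -12.7], [-0.5, 7.8, -25.7], [-0.7, 10.3, -38.9], [-0.8, 12.0, -52.2], [-0.9, 12.6, -65.6]]
```

```bash
python3 -m handwheel '[{"grip":1,"delta_pos":[-0.0005,0.007,0.0012],"twist":[0,0,0]},{"grip":1,"delta_pos":[-0.0009,0.013,0.002],"twist":[0,0,0]},{"grip":1,"delta_pos":[-0.0019,0.0266,0.0033],"twist":[0,0,0]},{"grip":1,"delta_pos":[-0.0028,0.040,0.0036],"twist":[0,0,0]},{"grip":1,"delta_pos":[-0.0037,0.0534,0.0029],"twist":[0,0,0]}]' 30
python3 - <<'E'
from h import *
st()
cv2.imwrite("pics/scene11.png",cv2.resize(bot.camera("scene")[130:320,200:400,::-1],None,fx=3,fy=3,interpolation=cv2.INTER_CUBIC))
E
```

```text
time_s: 13.67
eef_pos: [0.5046, -0.1824, 0.2312]
tool_rot: [2.299, -2.141, 0.002]
contact_force: [-0.1, -2.0, 0.3]
opening: 0.0089
t 13.67 tcp [ 0.5046 -0.1824  0.2312] toolx yaw -85.95 z [ 0.001 -0.001 -1.   ] F [-0.1 -2.   0.3] op 0.0089 q [ 0.34  0.43 -0.07  1.8   0.04  0.9  -1.24]
```

View pics/scene11.png

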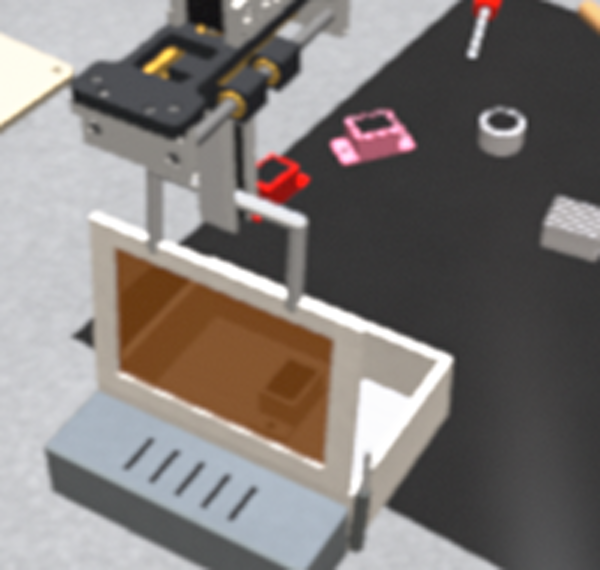

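The flap follows and is near upright, with the bar still in the fingers at crop (240,200). I'll continue along the arc from θ≈1.47.

```bash
python3 - <<'E'
from arc import *
th=1.47
while th>0.001:
    print(round(th,2),[np.round((P3(max(th-.06*i,0))-P3(th))*1000,1).tolist() for i in range(1,6)]); th-=.3
E
```

```text
1.47 [[-0.8, 11.4, -1.3], [-1.6, 22.7, -3.3], [-2.4, 33.9, -6.0], [-3.1, 44.9, -9.4], [-3.9, 55.7, -13.4]]
1.17 [[-0.7, 10.5, -4.6], [-1.4, 20.7, -9.9], [-2.1, 30.6, -15.8], [-2.8, 40.1, -22.2], [-3.4, 49.2, -29.3]]
0.87 [[-0.6, 8.7, -7.6], [-1.2, 16.9, -15.6], [-1.7, 24.6, -24.2], [-2.2, 31.8, -33.1], [-2.7, 38.4, -42.5]]
0.57 [[-0.4, 6.1, -9.8], [-0.8, 11.5, -19.9], [-1.1, 16.4, -30.4], [-1.4, 20.6, -41.1], [-1.7, 24.2, -52.0]]
0.27 [[-0.2, 2.9, -11.1], [-0.4, 5.1, -22.4], [-0.5, 6.7, -33.9], [-0.5, 7.6, -45.3], [-0.5, 7.7, -51.1]]
```

```bash
python3 -m handwheel '[{"grip":1,"delta_pos":[-0.0008,0.0114,-0.0013],"twist":[0,0,0]},{"grip":1,"delta_pos":[-0.0016,0.0227,-0.0033],"twist":[0,0,0]},{"grip":1,"delta_pos":[-0.0024,0.0339,-0.006],"twist":[0,0,0]},{"grip":1,"delta_pos":[-0.0031,0.0449,-0.0094],"twist":[0,0,0]},{"grip":1,"delta_pos":[-0.0039,0.0557,-0.0134],"twist":[0,0,0]}]' 30
python3 -m handwheel '[{"grip":1,"delta_pos":[-0.0007,0.0105,-0.0046],"twist":[0,0,0]},{"grip":1,"delta_pos":[-0.0014,0.0207,-0.0099],"twist":[0,0,0]},{"grip":1,"delta_pos":[-0.0021,0.0306,-0.0158],"twist":[0,0,0]},{"grip":1,"delta_pos":[-0.0028,0.0401,-0.0222],"twist":[0,0,0]},{"grip":1,"delta_pos":[-0.0034,0.0492,-0.0293],"twist":[0,0,0]}]' 30
python3 - <<'E'
from h import *
st()
cv2.imwrite("pics/scene12.png",cv2.resize(bot.camera("scene")[130:320,200:400,::-1],None,fx=3,fy=3,interpolation=cv2.INTER_CUBIC))
E
```

```text
time_s: 14.13
eef_pos: [0.5005, -0.126, 0.2165]
tool_rot: [-2.299, 2.14, 0.0]
contact_force: [1.2, -0.1, -1.0]
opening: 0.0087
time_s: 14.55
eef_pos: [0.4973, -0.0771, 0.187]
tool_rot: [-2.299, 2.141, 0.0]
contact_force: [0.1, 0.6, 0.5]
opening: 0.009
t 14.55 tcp [ 0.4973 -0.0771  0.187 ] toolx yaw -85.93 z [ 0.  0. -1.] F [0.1 0.6 0.5] op 0.009 q [ 0.16  0.45 -0.08  1.94  0.05  0.76 -1.45]
```

View pics/scene12.png

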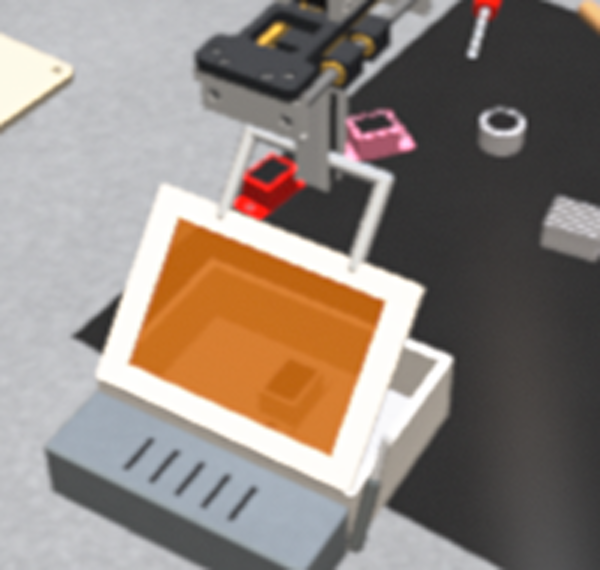

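The flap is about half down, with the bar centred in the fingers at crop (315,160) and low forces. I'll continue.

```bash
python3 -m handwheel '[{"grip":1,"delta_pos":[-0.0006,0.0087,-0.0076],"twist":[0,0,0]},{"grip":1,"delta_pos":[-0.0012,0.0169,-0.0156],"twist":[0,0,0]},{"grip":1,"delta_pos":[-0.0017,0.0246,-0.0242],"twist":[0,0,0]},{"grip":1,"delta_pos":[-0.0022,0.0318,-0.0331],"twist":[0,0,0]},{"grip":1,"delta_pos":[-0.0027,0.0384,-0.0425],"twist":[0,0,0]}]' 30
python3 -m handwheel '[{"grip":1,"delta_pos":[-0.0004,0.0061,-0.0098],"twist":[0,0,0]},{"grip":1,"delta_pos":[-0.0008,0.0115,-0.0199],"twist":[0,0,0]},{"grip":1,"delta_pos":[-0.0011,0.0164,-0.0304],"twist":[0,0,0]},{"grip":1,"delta_pos":[-0.0014,0.0206,-0.0411],"twist":[0,0,0]},{"grip":1,"delta_pos":[-0.0017,0.0242,-0.052],"twist":[0,0,0]}]' 30
python3 - <<'E'
from h import *
st()
cv2.imwrite("pics/scene13.png",cv2.resize(bot.camera("scene")[130:320,200:400,::-1],None,fx=3,fy=3,interpolation=cv2.INTER_CUBIC))
E
```

```text
time_s: 15.02
eef_pos: [0.4946, -0.0392, 0.1442]
tool_rot: [-2.299, 2.141, -0.0]
contact_force: [0.8, 1.7, -0.6]
opening: 0.009
time_s: 15.43
eef_pos: [0.493, -0.0148, 0.092]
tool_rot: [-2.299, 2.141, -0.0]
contact_force: [0.4, 0.8, -1.0]
opening: 0.0091
t 15.43 tcp [ 0.493  -0.0148  0.092 ] toolx yaw -85.92 z [ 0.  0. -1.] F [ 0.4  0.8 -1. ] op 0.0091 q [ 0.02  0.58 -0.06  2.05  0.07  0.51 -1.6 ]
```

View pics/scene13.png

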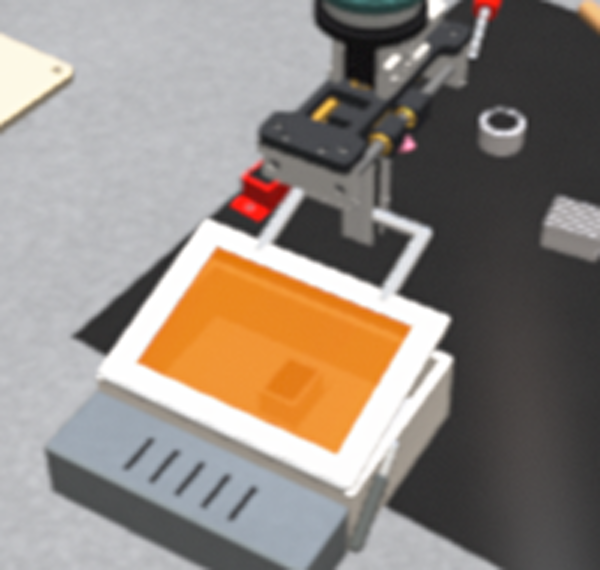

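The flap is about 0.27 rad from shut and the bar is still in the fingers. I'll slow down for the last part.

```bash
python3 -m handwheel '[{"grip":1,"delta_pos":[-0.0001,0.0015,-0.0055],"twist":[0,0,0]},{"grip":1,"delta_pos":[-0.0002,0.0029,-0.0111],"twist":[0,0,0]},{"grip":1,"delta_pos":[-0.0003,0.004,-0.0167],"twist":[0,0,0]},{"grip":1,"delta_pos":[-0.0004,0.0051,-0.0224],"twist":[0,0,0]},{"grip":1,"delta_pos":[-0.0004,0.006,-0.028],"twist":[0,0,0]}]' 30
python3 -m handwheel '[{"grip":1,"delta_pos":[0,0.0005,-0.004],"twist":[0,0,0]},{"grip":1,"delta_pos":[0,0.0009,-0.008],"twist":[0,0,0]},{"grip":1,"delta_pos":[0,0.0012,-0.012],"twist":[0,0,0]},{"grip":1,"delta_pos":[0,0.0014,-0.015],"twist":[0,0,0]},{"grip":1,"delta_pos":[0,0.0015,-0.018],"twist":[0,0,0]}]' 30
python3 - <<'E'
from h import *
st()
cv2.imwrite("pics/scene14.png",cv2.resize(bot.camera("scene")[130:320,200:400,::-1],None,fx=3,fy=3,interpolation=cv2.INTER_CUBIC))
E
```

```text
time_s: 15.9
eef_pos: [0.4925, -0.0088, 0.0649]
tool_rot: [-2.299, 2.14, 0.0]
contact_force: [1.5, 5.0, -0.8]
opening: 0.0094
time_s: 16.32
eef_pos: [0.4923, -0.007, 0.0468]
tool_rot: [-2.299, 2.14, 0.001]
contact_force: [0.2, 6.4, -1.0]
opening: 0.0083
t 16.32 tcp [ 0.4923 -0.007   0.0468] toolx yaw -85.89 z [ 0.     0.001 -1.   ] F [ 0.2  6.4 -1. ] op 0.0083 q [-0.01  0.67 -0.05  2.08  0.08  0.39 -1.62]
```

View pics/scene14.png

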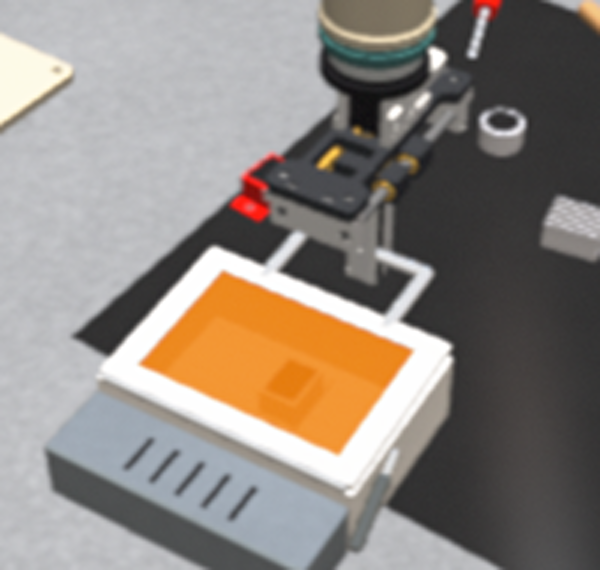

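The flap is nearly shut. I'll go down in 1 mm steps until it bears on the rim.

```bash
python3 -m handwheel '[{"grip":1,"delta_pos":[0,-0.0005,-0.001],"twist":[0,0,0]},{"grip":1,"delta_pos":[0,-0.001,-0.002],"twist":[0,0,0]},{"grip":1,"delta_pos":[0,-0.0015,-0.003],"twist":[0,0,0]},{"grip":1,"delta_pos":[0,-0.0015,-0.003],"twist":[0,0,0]}]' 30
python3 -m handwheel '[{"grip":1,"delta_pos":[0,0,-0.001],"twist":[0,0,0]},{"grip":1,"delta_pos":[0,0,-0.002],"twist":[0,0,0]},{"grip":1,"delta_pos":[0,0,-0.002],"twist":[0,0,0]}]' 30
```

```text
time_s: 16.7
eef_pos: [0.4923, -0.0069, 0.0439]
tool_rot: [-2.299, 2.137, 0.003]
contact_force: [-0.5, 9.2, -2.2]
opening: 0.0091
time_s: 16.95
eef_pos: [0.4923, -0.0068, 0.0419]
tool_rot: [-2.3, 2.137, 0.003]
contact_force: [1.0, 9.8, -1.7]
opening: 0.009
```

```bash
python3 -m handwheel '[{"grip":1,"delta_pos":[0,0.002,-0.001],"twist":[0,0,0]},{"grip":1,"delta_pos":[0,0.003,-0.001],"twist":[0,0,0]},{"grip":1,"delta_pos":[0,0.003,-0.001],"twist":[0,0,0]}]' 30
python3 -m handwheel '[{"grip":1,"delta_pos":[0,0,-0.001],"twist":[0,0,0]},{"grip":1,"delta_pos":[0,0,-0.001],"twist":[0,0,0]}]' 30
python3 -m handwheel '[{"grip":1,"delta_pos":[0,0,-0.001],"twist":[0,0,0]},{"grip":1,"delta_pos":[0,0,-0.001],"twist":[0,0,0]}]' 30
```

```text
time_s: 17.2
eef_pos: [0.4923, -0.0067, 0.0411]
tool_rot: [2.299, -2.141, 0.0]
contact_force: [1.3, 2.7, -2.3]
opening: 0.0092
time_s: 17.37
eef_pos: [0.4923, -0.0067, 0.0401]
tool_rot: [-2.299, 2.141, 0.0]
contact_force: [1.0, 3.8, -2.1]
opening: 0.0092
time_s: 17.53
eef_pos: [0.4923, -0.0068, 0.0391]
tool_rot: [2.299, -2.141, -0.0]
contact_force: [0.7, 4.0, -1.6]
opening: 0.009
```

```bash
for i in 1 2 3; do python3 -m handwheel '[{"grip":1,"delta_pos":[0,0,-0.001],"twist":[0,0,0]},{"grip":1,"delta_pos":[0,0,-0.001],"twist":[0,0,0]}]' 30 | grep -E "eef|force"; done
python3 - <<'E'
from h import *
st()
cv2.imwrite("pics/scene15.png",cv2.resize(bot.camera("scene")[170:320,200:400,::-1],None,fx=4,fy=4,interpolation=cv2.INTER_CUBIC))
E
```

```text
eef_pos: [0.4923, -0.0067, 0.0383]
contact_force: [-0.8, 3.8, 0.4]
eef_pos: [0.4924, -0.0067, 0.0381]
contact_force: [-2.1, 4.3, 10.0]
eef_pos: [0.4924, -0.0067, 0.0379]
contact_force: [-3.6, 4.3, 20.7]
t 18.03 tcp [ 0.4924 -0.0067  0.0379] toolx yaw -85.94 z [ 0.001 -0.    -1.   ] F [-3.6  4.3 20.7] op 0.0094 q [-0.01  0.68 -0.05  2.09  0.08  0.37 -1.62]
```

View pics/scene15.png

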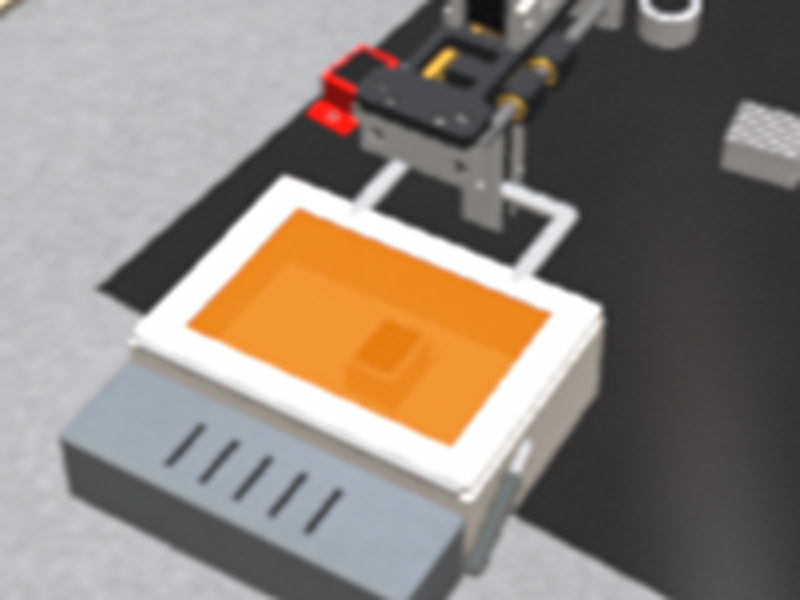

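The flap lies flush on the rim and the force rose to 20 N against a hard stop. I'll relieve the load, open to about 38 mm (keeping within the 50 mm gap) and lift straight out.

```bash
python3 -m handwheel '[{"grip":1,"delta_pos":[0,0,0.001],"twist":[0,0,0]},{"grip":0.2,"delta_pos":[0,0,0.001],"twist":[0,0,0]},{"grip":0.2,"delta_pos":[0,0,0.001],"twist":[0,0,0]},{"grip":0.2,"delta_pos":[0,0,0.001],"twist":[0,0,0]},{"grip":0.2,"delta_pos":[0,0,0.001],"twist":[0,0,0]}]'
python3 -m handwheel '[{"grip":0.2,"delta_pos":[0,0,0],"twist":[0,0,0]},{"grip":0.2,"delta_pos":[0,0,0],"twist":[0,0,0]},{"grip":0.2,"delta_pos":[0,0,0.015],"twist":[0,0,0]},{"grip":0.2,"delta_pos":[0,0,0.03],"twist":[0,0,0]},{"grip":0.2,"delta_pos":[0,0,0.05],"twist":[0,0,0]}]'
python3 -m handwheel '[{"grip":0.2,"delta_pos":[0,0,0.03],"twist":[0,0,0]},{"grip":0.2,"delta_pos":[0,0,0.06],"twist":[0,0,0]},{"grip":0.2,"delta_pos":[0,0,0.09],"twist":[0,0,0]},{"grip":0.2,"delta_pos":[0,0,0.13],"twist":[0,0,0]},{"grip":0.2,"delta_pos":[0,0,0.13],"twist":[0,0,0]}]'
python3 -m handwheel '[{"grip":0.2,"delta_pos":[0,0,0],"twist":[0,0,0]},{"grip":0.2,"delta_pos":[0,0,0],"twist":[0,0,0]},{"grip":0.2,"delta_pos":[0,0,0],"twist":[0,0,0]}]'
python3 - <<'E'
from h import *
st()
cv2.imwrite("pics/scene16.png",cv2.resize(bot.camera("scene")[130:320,200:400,::-1],None,fx=3,fy=3,interpolation=cv2.INTER_CUBIC))
E
```

```text
time_s: 18.5
eef_pos: [0.4922, -0.0078, 0.0369]
tool_rot: [2.297, -2.142, 0.0]
contact_force: [-0.2, 0.2, -0.5]
opening: 0.0322
time_s: 18.92
eef_pos: [0.4914, -0.007, 0.0868]
tool_rot: [2.297, -2.14, -0.003]
contact_force: [0.4, 0.8, 0.9]
opening: 0.0375
time_s: 19.33
eef_pos: [0.4967, -0.0068, 0.2234]
tool_rot: [-2.292, 2.136, -0.014]
contact_force: [1.0, -0.3, -0.4]
opening: 0.0377
time_s: 19.58
eef_pos: [0.4912, -0.0069, 0.2158]
tool_rot: [2.297, -2.14, -0.003]
contact_force: [-0.6, 0.9, -0.1]
opening: 0.038
t 19.58 tcp [ 0.4912 -0.0069  0.2158] toolx yaw -85.94 z [-0.003 -0.    -1.   ] F [-0.6  0.9 -0.1] op 0.038 q [ 0.01  0.39 -0.08  1.93  0.04  0.82 -1.59]
```

View pics/scene16.png

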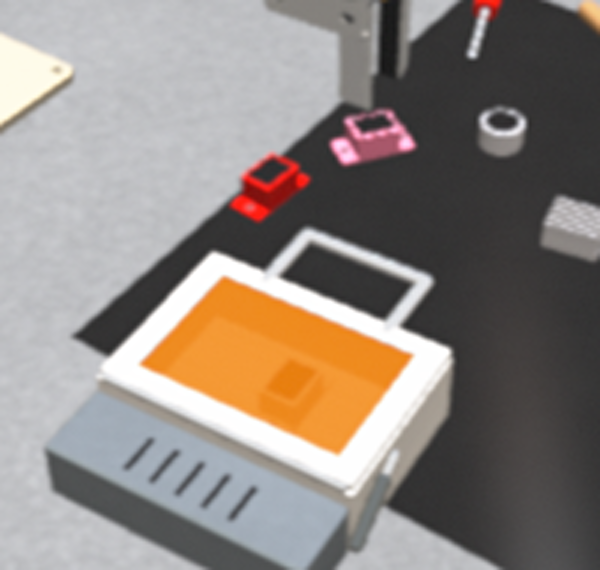

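```bash
python3 - <<'E'
from h import *
for dz in (.0615,.0715):
  for s in(-.05,.05): print(dz,pix("scene",[.4913+s*.9976,-.0083+s*.07,dz]))
E
```

```text
0.0615 [301.97686581 208.09949454]
0.0615 [341.32334356 223.75020615]
0.0715 [301.96834651 204.75205515]
0.0715 [341.54767514 220.3831888 ]
```

The bar ends appear at (302,207) and (343,223). The shut position predicts (302,208) and (341,224), so the flap is shut. The module is visible standing flat through the window, and the arm is clear.

```bash
python3 -c "
from cell import bot
print(bot.hand_in())"
```

```text
the job is handed in; nothing more can be done
None
```

The module is lying flat in the curing box, the flap is fully shut, and I handed the job in at about 20 s of the 58 s. No verdict was reported.

- **Module:** I gripped it across its 30 mm sides and lowered it to the chamber floor in small steps. It was let go only after floor contact showed, with the upward force rising to about 20 N. The pictures then showed it flat and free in the chamber with the flap still open.
- **Flap:** I gripped the bar and led it along its arc, at up to about 0.9 rad/s by command. The last few millimetres went in 1 mm steps until it met a hard stop, again at about 20 N. I released it there and lifted the fingers straight out.
- **Last checks:** The bar ends appear at pixels (302,207) and (343,223). The shut position predicts (302,208) and (341,224). Through the window the module still stands flat, and the arm is well clear with contact force near zero.
- **Disagreement:** The hard stop came at a tool height of 38 mm, where I expected about 42 mm. I put this down to where the bar sat in the fingers, since the picture agrees with the flap being shut.

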